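# Cam the seed caddy shut

### The arm

A 6-joint arm with a two-finger parallel gripper is mounted at the origin on the work surface. World frame = base frame: x ahead of the robot, y to its left, z up, the work surface at z = 0. Lengths are in m, angles in rad, forces in N, time in s.
With the tool pointing down it reaches from about 0.375 to 0.9 m from the base axis. Payload 3.1 kg.
Tool frame: the origin (TCP) lies midway between the tips of the shut fingers; the grasp point (between the pads) lies robot.tcp_to_grasp behind it (robot.tcp_to_grasp is the distance from the TCP to the grasp point, in m); z points along the fingers, y is the direction in which the jaws open and shut (so a half turn about z gives the same grasp; the last joint's range is limited). The gripper opens to 87 mm and grips with 3 to 60 N. Pads are 19 mm wide; open, the fingers measure 117 mm over their backs; the gripper's body (75 mm by 190 mm) begins 51 mm behind the grasp point.
Start: joints at [-1.51, 0.527, 1.433, -0, 1.181, -0.178], TCP at [0.148, -0.607, 0.223] pointing down, gripper open.
Joint ranges: [-3.08, 3.08], [-0.75, 2.2], [0.22, 2.44], [-1.43, 4.57], [0, 2.65], [-2.85, 2.85]. Speed limits (rad/s): [2.79, 2.79, 3.14, 3.14, 3.14, 3.14].

### API

Orientations are given as a unit quaternion [x, y, z, w].
In Python, from rig import robot, cams, nets gives the robot as it stands. The module is installed in compiled form; this text tells all that it offers.
- The arm moves only by the tool play_rows, never from a script. Its argument "commands" is a list of rows, each an object of numbers: "x", "y", "z": the shift along the tool's x, y, z in mm; "spin": the turn about the tool's z in rad. In form: [{"x": .., "y": .., "z": .., "spin": ..}, ...]. A call has 1 to 8 rows; each row shifts and turns the pose as measured when the row begins, along the tool's axes as they then stand; what a row does not reach is not made up. A row lasts 1/10 s, in which the tool goes at most 50 mm and 8.59 degrees, less where a joint would pass 70% of its speed; a pose out of reach is approached as far as the arm can. A call is refused whole if a number of a shift passes 50 or a number of a turn 0.15, either way. A call with a gripper value outside its range is refused whole. "grip" is the opening, from 0 (shut) to 1 (fully open), set as the call begins (left out, the last holds). The fingers move at their own pace and stop on an object; "newtons" is the grip in N (left out, the last holds). Time passes only in rows, so rows that do not move let the fingers close. It gives the time, the measured TCP pose, the force and the opening at its end, in the units of the state.
- robot.get_obs(): the state, without advancing time (a new reading comes with each control period).
- cams.camera(name): name is "scene" or "top"; returns a dict with "img" (420x560x3 uint8, red, green, blue), "fx", "fy", "cx", "cy" (pixels), "k1" (the pictures are not rectified: a ray, as slopes to the right and down, at radius r is drawn at 1 + k1 r^2 times it, then the intrinsics apply), "world_to_cam" (4x4, takes a point from world to camera coordinates). Camera axes: x right, y up, looking along -z (the intrinsics and any distortion apply to the point x, -y, -z); pixel columns grow to the right and rows downward; lengths in m; the calibration is good to about 2 mm. A picture is of the moment at which its call begins. There is no depth.
- robot.hand_in(): hands the job in, once; it reports no verdict.
Trained networks look in a picture, given as the dict that the camera call returned (one of the last four; its "shot" number tells which), for a name from the list of things; names that differ only in an ending like _2 or _b are one class to them, and where a whole thing is asked for, a point or a joint stands for the part that bears it (a point fixed in the world has none). Each returns a list of dicts, best first, with "conf" (0 to 1); they miss things now and then, are a little off and sometimes report something else, mostly with a low value. They report only what shows in the picture. A call takes as long as a camera call. They do not tell look-alikes from the thing itself.
- nets.outline_of(picture, name): "region" (420x560 bool, what is visible of it) and "pixel" ([column, row] in pixels, amid what is visible of it).
The state is a dict: "time": time; "q": joint angles; "joint_velocities": joint speeds; "joint_torque": joint torques, N m; "position": TCP position; "tool_rot": TCP orientation; "ft_force": force on the tool from outside, world axes, zero at the start; "moment": the same for the moment, N m; "grip_width": finger opening in m.
Only numpy, scipy, OpenCV 4.12 (cv2) and the standard library are available. Lean on these libraries where they do the work, as an engineer would, in place of code of your own. Each camera call takes 0.05 s, during which the arm holds its last target.

### The job

Two green seed-tray caddies stand on the potting bench; one of them still shows a gap between its sliding door and the fixed half of its top. Turn the steel cam lever on top of that caddy clockwise, fully home to its stop, so that it draws the door tight shut, then let go. Leave the cam lever of the other caddy, which is already locked, as it is.

Things in the scene. Friction and masses are not known exactly. Their poses are not given: they have to be found in the camera images.
- lever_grip (a point): Steel cam lever to turn: upright bar 12 mm thick, 75 long, underside 117 and top 160 mm above the bench, on a round cam. Point: on its vertical turning axis, mid-thickness, 144 mm above the bench. x axis: level along the bar to its long arm, which reaches 55 mm from the axis (20 mm the other way); z up. Turns with the lever. Can be pinched across its thickness from above at the axis.
- lever (a joint): Angle (rad) of that lever: 0 unlocked (arm pointing away from the door), 1.571 locked at its stop (arm parallel to the gap). Starts between 0.12 and 0.28, grows clockwise seen from above. Turning it takes about 0.1 N m (grip 20 N or more); it stays where it is left. Its rolling cam pushes the door's steel yoke and so draws the door shut.
- spare_lever (a joint): Angle of the cam lever of the other, already shut caddy, in rad, in the same sense: 1.571 locked; it starts between 1.50 and 1.57. Leave it.
- door: Green sliding door, 100 x 131 x 6 mm, loose in its rails; origin: mid leading edge, 45 mm from the lever's axis when shut, 53 to 54 at the start. x: its opening way. Both caddies are alike: green, 200 x 150 mm, top 106 mm high (yoke and cam up to 117), screwed down; the half nearer the robot has a fixed top with the lever, the far half the door.
There are look-alikes about, which are no part of the job. Of the things like the door, leave any that is brown or orange; of the rest the larger one is meant.

How it is judged:
By the outcome, as a careful person would: the job done as asked, in the order asked, and still so for the second after the job is handed in, with the robot touching nothing.
It also fails if it takes over 38 s, if anything falls off the work surface, if the arm or the gripper's body presses on something with over 40 N, if the wrist force passes 120 N, or if a joint passes its speed limit or range.

## Working session

There is one attempt and no reset: what is moved stays moved. The work goes in short steps, Python scripts to look and compute and a tool call to move; the robot and the scene stay as the last step left them, time stands still between calls to the robot, and variables do not carry over. Pictures are saved under pics/ and viewed, and the job is handed in when it is done.

Besides the shell and the picture viewer there is one more tool, called by a JSON object that holds its "fn" and its "kwargs", one argument or row to a line. play_rows: Moves the arm, as the interface text tells. Its arguments: {"type":"object","properties":{"commands":{"type":"array"},"grip":{"type":"number"},"newtons":{"type":"number"}},"required":["commands"]}

```bash
mkdir -p pics; ls
cat > snap.py <<'E'
from rig import robot,cams,nets
import cv2,numpy as np,pickle,sys
E
python3 - <<'E'
from rig import robot,cams,nets
import cv2,numpy as np,pickle
o=robot.get_obs();print({k:np.round(v,4).tolist() for k,v in o.items()},robot.tcp_to_grasp)
for n in("scene","top"):
    p=cams.camera(n)
    cv2.imwrite(f'pics/{n}0.png',p['img'][:,:,::-1])
    pickle.dump(p,open(f'{n}0.pkl','wb'))
    print(n,p['fx'],p['fy'],p['cx'],p['cy'],p['k1'],np.round(p['world_to_cam'],4).tolist())
    for nm in('lever_grip','lever','door'):
        for r in nets.outline_of(p,nm):
            print(nm,round(r['conf'],2),np.round(r['pixel'],1),r['region'].sum())
E
```

```text
pics
{'time': 0.0, 'q': [-1.5105, 0.5285, 1.434, 0.0, 1.1814, -0.1785], 'joint_velocities': [0.0006, 0.0008, 0.0006, -0.0003, 0.0016, 0.0006], 'joint_torque': [-0.0005, -44.0043, -17.6591, 0.0634, 0.0583, -0.0002], 'position': [0.1478, -0.6065, 0.2216], 'tool_rot': [0.9929, 0.1191, 0.0001, -0.0011], 'ft_force': [-0.3895, 0.9123, -0.0876], 'moment': [-0.0122, 0.0274, -0.0088], 'grip_width': 0.0872} 0.0187
scene 434.0234464374378 434.0234464374378 280.58417919859335 208.61666996474798 -0.08389083312800516 [[0.2555, 0.9667, 0.0154, -0.0745], [-0.7091, 0.1765, 0.6827, 0.2829], [0.6572, -0.1854, 0.7306, -1.4697], [0.0, 0.0, 0.0, 1.0]]
lever_grip 0.87 [234.1 210.9] 388
lever 0.6 [230.8 207.5] 382
door 0.95 [167.5 287.9] 1414
door 0.88 [212.6 352.7] 1585
door 0.66 [163.4 185.1] 1392
door 0.55 [256.5 245.6] 2540
top 430.03137321602753 430.03137321602753 280.0943852978839 212.11907854275998 -0.10268518366886424 [[-0.0103, -0.9997, -0.0236, -0.0541], [0.9882, -0.0138, 0.1523, -0.5148], [-0.1525, -0.0217, 0.9881, -0.9135], [0.0, 0.0, 0.0, 1.0]]
lever_grip 0.92 [334.4 220.2] 470
lever 0.83 [336.6 221.2] 456
door 0.92 [406.6 334.7] 2860
door 0.71 [406.  185.4] 1605
door 0.71 [368.5 111. ] 1149
```

View pics/scene0.png

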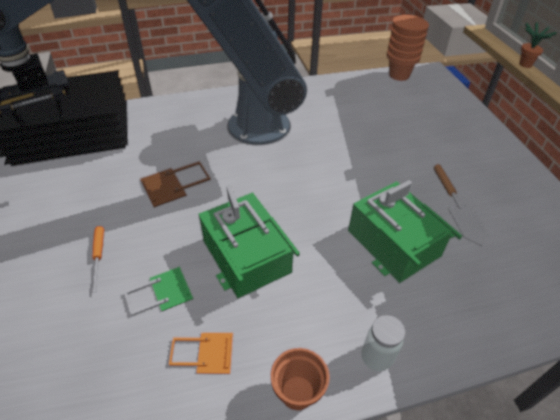

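View pics/top0.png

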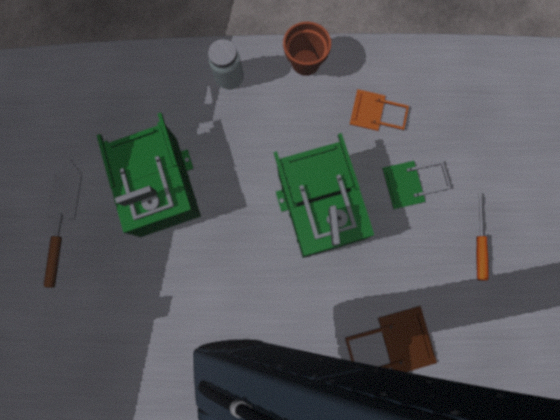

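The open caddy is at about (325,200) in the top picture, with its lever at (334,222) pointing towards the robot. The locked one is at (148,185), with its lever across. Next I'll zoom in and measure.

```bash
cat > geo.py <<'E'
import numpy as np,cv2
def ray(p,uv):
    x=np.array([(uv[0]-p['cx'])/p['fx'],(uv[1]-p['cy'])/p['fy']]);d=x.copy()
    for _ in range(30): d=x/(1+p['k1']*(d@d))
    M=np.array(p['world_to_cam']);R=M[:3,:3];c=-R.T@M[:3,3]
    return c,R.T@np.array([d[0],-d[1],-1])
def atz(p,uv,z):
    c,v=ray(p,uv);return c+v*(z-c[2])/v[2]
def proj(p,X):
    M=np.array(p['world_to_cam']);X=np.atleast_2d(X)@M[:3,:3].T+M[:3,3]
    s=np.c_[X[:,0],-X[:,1]]/-X[:,2:];s=s*(1+p['k1']*(s**2).sum(1,keepdims=True))
    return s*[p['fx'],p['fy']]+[p['cx'],p['cy']]
E
python3 - <<'E'
import pickle,cv2
p=pickle.load(open('top0.pkl','rb'));q=pickle.load(open('scene0.pkl','rb'))
a=cv2.resize(p['img'][130:265,265:385],None,fx=5,fy=4.44,interpolation=cv2.INTER_CUBIC)
a=cv2.resize(p['img'][130:250,270:390],None,fx=5,fy=5,interpolation=cv2.INTER_CUBIC)
b=cv2.resize(q['img'][180:300,190:310],None,fx=5,fy=5,interpolation=cv2.INTER_CUBIC)
cv2.imwrite('pics/a.png',a[:,:,::-1]);cv2.imwrite('pics/b.png',b[:,:,::-1])
E
```

```text
(no output)
```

View pics/a.png

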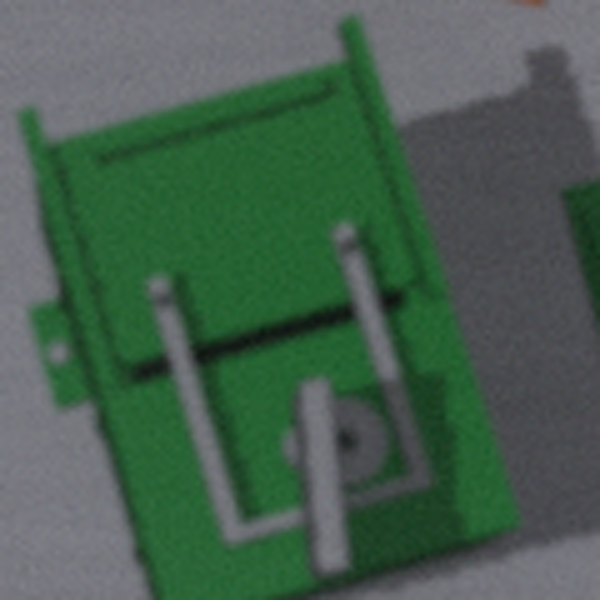

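View pics/b.png

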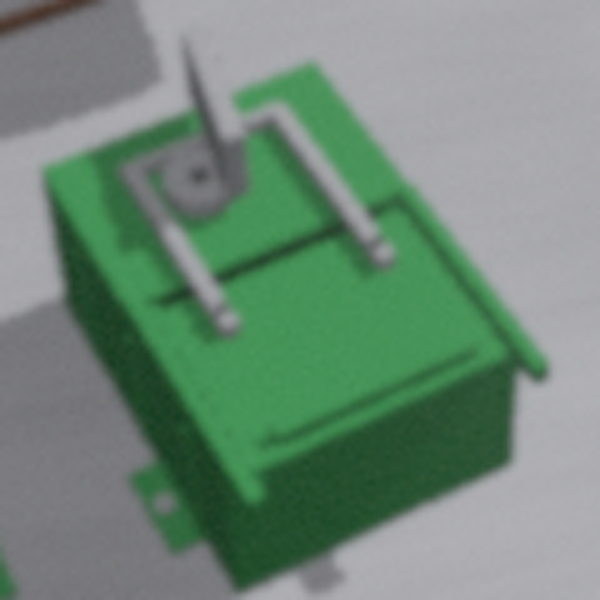

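Run:
```python
import pickle,cv2,numpy as np
from geo import *
from rig import nets,cams
from scipy.optimize import minimize
p=pickle.load(open('top0.pkl','rb'));q=pickle.load(open('scene0.pkl','rb'))
t=lambda x,y:(270+x/5-.4,130+y/5-.4); s=lambda x,y:(190+x/5-.4,180+y/5-.4)
for P,f,A,B in((p,t,(316,380),(332,573)),(q,s,(233,137),(186,36))):
    a=atz(P,f(*A),.16);b=atz(P,f(*B),.16);d=b-a
    print('bar',a,b,np.linalg.norm(d),np.degrees(np.arctan2(d[1],d[0])),'axis',a+d*20/75)
for P,f,A in((p,t,(347,440)),(q,s,(200,176))): print('cam hole',atz(P,f(*A),.117))
for P,f,A,B in((p,t,(135,374),(405,298)),(q,s,(155,302),(400,198))):
    a=atz(P,f(*A),.106);b=atz(P,f(*B),.106);d=b-a
    print('gap',a,b,np.linalg.norm(d),np.degrees(np.arctan2(d[1],d[0]))+90)
ms=[]
for P in(cams.camera('top'),cams.camera('scene')):
    r=nets.outline_of(P,'lever_grip')
    print([ (x['conf'],x['pixel']) for x in r]); ms.append((P,r[0]['region']))
pickle.dump(ms,open('ms.pkl','wb'))
def hull(P,x,y,a,):
    c,n=np.cos(a),np.sin(a)
    pts=[]
    for u in(-.02,.055):
        for v in(-.006,.006):
            for z in(.117,.16): pts.append([x+c*u-n*v,y+n*u+c*v,z])
    h=cv2.convexHull(proj(P,np.array(pts)).astype(np.float32))
    m=np.zeros((420,560),np.uint8);cv2.fillPoly(m,[np.round(h*16).astype(np.int32)],1,shift=4);return m
def cost(v,sel=(0,1)):
    c=0
    for i in sel:
        P,m=ms[i];h=hull(P,v[0]/1000,v[1]/1000,v[2]/50);c+=1-(h&m).sum()/(h|m).sum()
    return c
for sel in((0,1),(0,),(1,)):
    b=min((minimize(cost,[x,y,50*np.radians(a)],args=(sel,),method='Nelder-Mead',options=dict(initial_simplex=np.array([[x,y,50*np.radians(a)]]*4)+np.vstack([[0,0,0],np.eye(3)*6]))) for x in(500,510,520,530) for y in(-185,-175,-165) for a in(175,185)),key=lambda r:r.fun)
    print(sel,b.x[:2],np.degrees(b.x[2]/50),b.fun)
```

```text
bar [ 0.5066971  -0.16496707  0.16      ] [ 0.43203698 -0.16896419  0.16      ] 0.0747670339162748 -176.9354509645231 axis [ 0.48678773 -0.16603297  0.16      ]
bar [ 0.50688276 -0.16419922  0.16      ] [ 0.43635543 -0.17354889  0.16      ] 0.07114436671864972 -172.44844221701948 axis [ 0.48807547 -0.16669247  0.16      ]
cam hole [ 0.48913373 -0.18120789  0.117     ]
cam hole [ 0.48771067 -0.17907669  0.117     ]
gap [ 0.51933383 -0.09603148  0.106     ] [ 0.54971522 -0.20842678  0.106     ] 0.11642909312987895 15.126041755036297
gap [ 0.54955106 -0.2119622   0.106     ] [ 0.51478919 -0.08785462  0.106     ] 0.1288839781781549 195.6472741915436
[(0.56, [336.3, 221.1])]
[(0.58, [229.3, 210.2])]
(0, 1) [ 488.26803313 -167.96949163] 182.35989396819147 0.7324618320610686
(0,) [ 488.68828736 -170.04689329] 179.21977385627923 0.3359223300970874
(1,) [ 489.19987058 -168.22111213] 182.11749274375637 0.3762626262626263
```

Both views agree. The lever axis is at about (0.488, -0.1665), the arm points to about 183°, and the locked direction is about 105°. I'll move above it with the tool half-turned, which leaves joint 6 more room for the clockwise turn.

{"fn": "play_rows", "kwargs": {
  "commands": [
    {"x": 36, "y": -29},
    {"x": 36, "y": -29},
    {"x": 36, "y": -29},
    {"x": 36, "y": -29},
    {"x": 36, "y": -29},
    {"x": 36, "y": -29},
    {"x": 36, "y": -29},
    {"x": 36, "y": -29}
  ],
  "grip": 1
}}

```text
invalid input
```

{"fn": "play_rows", "kwargs": {
  "commands": [
    {"spin": -0.15},
    {"spin": -0.15},
    {"spin": -0.15},
    {"spin": -0.15},
    {"spin": -0.15},
    {"spin": -0.15},
    {"spin": -0.15},
    {"spin": -0.15}
  ]
}}

```text
invalid input
```

{"fn": "play_rows", "kwargs": {
  "commands": [
    {"spin": -0.15},
    {"spin": -0.15},
    {"spin": -0.15},
    {"spin": -0.15},
    {"spin": -0.15},
    {"spin": -0.15},
    {"spin": -0.15},
    {"spin": -0.15}
  ]
}}

```text
invalid input
```

{"fn": "play_rows", "kwargs": {
  "commands": [
    {"x": 36, "y": -29, "z": 0, "spin": 0},
    {"x": 36, "y": -29, "z": 0, "spin": 0},
    {"x": 36, "y": -29, "z": 0, "spin": 0},
    {"x": 36, "y": -29, "z": 0, "spin": 0},
    {"x": 36, "y": -29, "z": 0, "spin": 0},
    {"x": 36, "y": -29, "z": 0, "spin": 0},
    {"x": 36, "y": -29, "z": 0, "spin": 0},
    {"x": 36, "y": -29, "z": 0, "spin": 0}
  ],
  "grip": 1
}}

```text
time: 1.4
position: [0.3777, -0.313, 0.2218]
tool_rot: [0.994, 0.113, 0.001, 0.005]
ft_force: [1.5, -0.9, 0.3]
grip_width: 0.0869
```

{"fn": "play_rows", "kwargs": {
  "commands": [
    {"x": 0, "y": 0, "z": 0, "spin": -0.15},
    {"x": 0, "y": 0, "z": 0, "spin": -0.15},
    {"x": 0, "y": 0, "z": 0, "spin": -0.15},
    {"x": 0, "y": 0, "z": 0, "spin": -0.15},
    {"x": 0, "y": 0, "z": 0, "spin": -0.15},
    {"x": 0, "y": 0, "z": 0, "spin": -0.15},
    {"x": 0, "y": 0, "z": 0, "spin": -0.15},
    {"x": 0, "y": 0, "z": 0, "spin": -0.15}
  ]
}}

```text
time: 2.2
position: [0.3825, -0.3051, 0.2236]
tool_rot: [0.754, 0.656, -0.002, 0.006]
ft_force: [-0.2, -0.1, 0.3]
grip_width: 0.087
```

{"fn": "play_rows", "kwargs": {
  "commands": [
    {"x": 0, "y": 0, "z": 0, "spin": -0.15},
    {"x": 0, "y": 0, "z": 0, "spin": -0.15},
    {"x": 0, "y": 0, "z": 0, "spin": -0.15},
    {"x": 0, "y": 0, "z": 0, "spin": -0.15},
    {"x": 0, "y": 0, "z": 0, "spin": -0.15},
    {"x": 0, "y": 0, "z": 0, "spin": -0.15},
    {"x": 0, "y": 0, "z": 0, "spin": -0.15},
    {"x": 0, "y": 0, "z": 0, "spin": -0.15}
  ]
}}

```text
time: 3.0
position: [0.3831, -0.3057, 0.2252]
tool_rot: [0.252, 0.968, -0.006, 0.005]
ft_force: [0.3, -0.2, -0.2]
grip_width: 0.0874
```

```bash
cat > st.py <<'E'
from rig import robot
import numpy as np,sys
from scipy.spatial.transform import Rotation as R
o=robot.get_obs();r=R.from_quat(o['tool_rot']);M=r.as_matrix();P=np.array(o['position'])
yaw=np.degrees(np.arctan2(M[1,0],M[0,0]))
print('t',o['time'],'P',P.round(4),'yaw',yaw,'zax',M[:,2].round(4),'q6',o['q'][5],'F',np.round(o['ft_force'],1),'M',np.round(o['moment'],2),'w',o['grip_width'])
if len(sys.argv)>3:
    T=np.array([float(v) for v in sys.argv[1:4]]);print('tool delta mm',(M.T@(T-P)*1000).round(1))
E
python3 st.py .488 -.1665 .222
```

```text
t 3.0 P [ 0.3831 -0.3057  0.2252] yaw 150.79675174286203 zax [ 0.0075 -0.0138 -0.9999] q6 -1.9595346286503932 F [ 0.3 -0.2 -0.2] M [ 0.01 -0.19  0.02] w 0.08740668528273704
tool delta mm [-23.6 172.7   2.1]
```

{"fn": "play_rows", "kwargs": {
  "commands": [
    {"x": -6, "y": 43, "z": 0, "spin": 0},
    {"x": -6, "y": 43, "z": 0, "spin": 0},
    {"x": -6, "y": 43, "z": 0, "spin": 0},
    {"x": -6, "y": 43, "z": 0, "spin": 0},
    {"x": 0, "y": 0, "z": 0, "spin": -0.143},
    {"x": 0, "y": 0, "z": 0, "spin": -0.143},
    {"x": 0, "y": 0, "z": 0, "spin": -0.143},
    {"x": 0, "y": 0, "z": 0, "spin": -0.143}
  ]
}}

```text
time: 3.8
position: [0.4943, -0.1636, 0.2258]
tool_rot: [-0.041, 0.999, -0.01, 0.006]
ft_force: [-0.0, -0.7, 0.1]
grip_width: 0.0867
```

```bash
python3 st.py .488 -.1665 .190
```

```text
t 3.8 P [ 0.4943 -0.1636  0.2258] yaw -175.3320082538759 zax [ 0.0137 -0.0186 -0.9997] q6 -2.1759900300700132 F [-0.  -0.7  0.1] M [ 0.09 -0.15  0.02] w 0.08670722027084159
tool delta mm [ 6.9 -1.6 35.7]
```

{"fn": "play_rows", "kwargs": {
  "commands": [
    {"x": 7, "y": -2, "z": 20, "spin": 0.02},
    {"x": 0, "y": 0, "z": 14, "spin": 0},
    {"x": 0, "y": 0, "z": 0, "spin": 0}
  ]
}}

```text
time: 4.1
position: [0.4891, -0.1671, 0.1922]
tool_rot: [-0.032, 0.999, -0.011, 0.008]
ft_force: [0.9, -0.0, -0.6]
grip_width: 0.0872
```

```bash
python3 st.py .488 -.1665 .126
python3 - <<'E'
from rig import cams
import cv2
for n,(r,c) in dict(top=(130,260),scene=(130,150)).items():
    i=cams.camera(n)['img'][r:r+150,c:c+190]
    cv2.imwrite(f'pics/{n}1.png',cv2.resize(i,None,fx=4,fy=4,interpolation=cv2.INTER_CUBIC)[:,:,::-1])
E
```

```text
t 4.1 P [ 0.4891 -0.1671  0.1922] yaw -176.29230479187123 zax [ 0.0173 -0.0206 -0.9996] q6 -2.1694436391689713 F [ 0.9 -0.  -0.6] M [ 0.1  -0.11  0.01] w 0.08719978465852778
tool delta mm [ 2.1  2.1 66.2]
```

View pics/scene1.png

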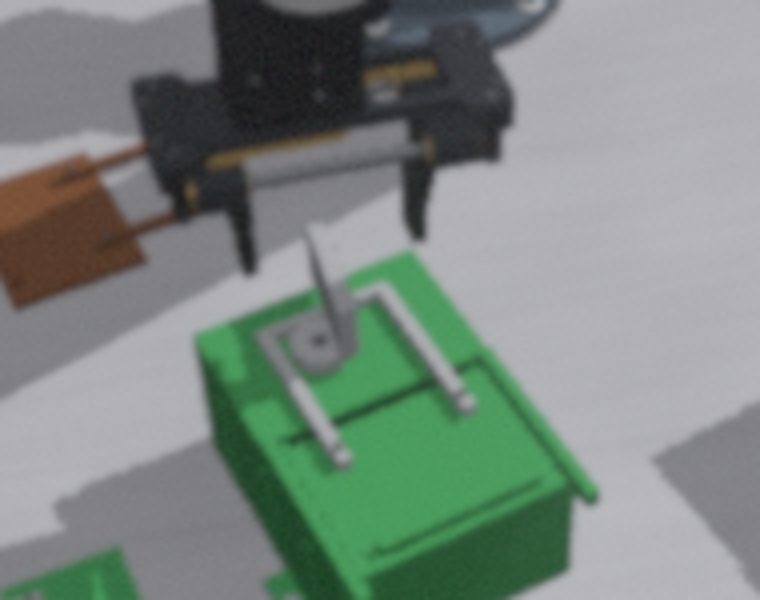

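View pics/top1.png

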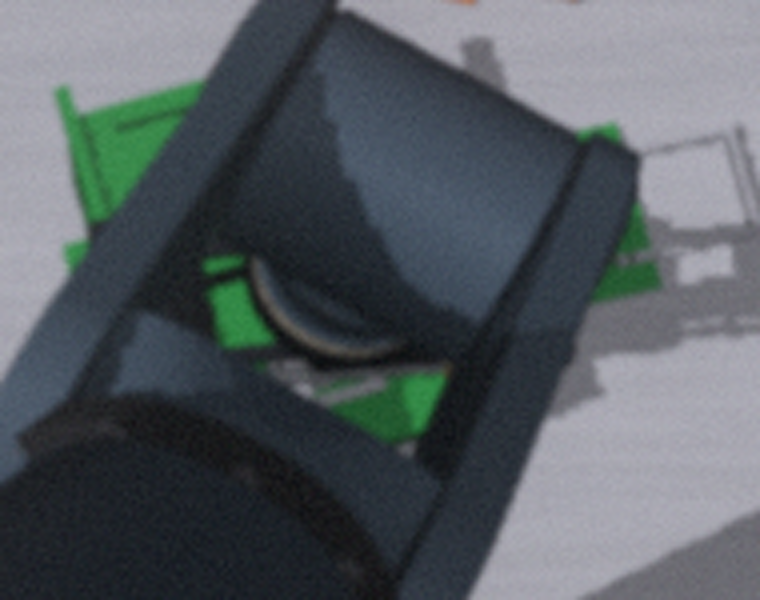

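The lever at about (325,265) in the scene crop sits between the two finger tips (245,268) and (418,235). The arm hides the top view. I'll go down to it now.

{"fn": "play_rows", "kwargs": {
  "commands": [
    {"x": 1, "y": 1, "z": 20, "spin": 0},
    {"x": 1, "y": 1, "z": 20, "spin": 0},
    {"x": 0, "y": 0, "z": 15, "spin": 0},
    {"x": 0, "y": 0, "z": 9, "spin": 0},
    {"x": 0, "y": 0, "z": 0, "spin": 0}
  ]
}}

```text
time: 4.7
position: [0.4938, -0.1696, 0.1327]
tool_rot: [-0.032, 0.999, -0.015, 0.015]
ft_force: [-0.4, -0.2, 0.4]
grip_width: 0.0871
```

```bash
python3 st.py .488 -.1665 .126
```

```text
t 4.7 P [ 0.4938 -0.1696  0.1327] yaw -176.2584897131397 zax [ 0.0301 -0.0283 -0.9991] q6 -2.166836855873909 F [-0.4 -0.2  0.4] M [ 0.08 -0.18 -0.02] w 0.08707428255108651
tool delta mm [5.8 3.7 6.5]
```

{"fn": "play_rows", "kwargs": {
  "commands": [
    {"x": 5, "y": 3, "z": 4, "spin": 0},
    {"x": 0, "y": 0, "z": 0, "spin": 0}
  ]
}}

```text
time: 4.9
position: [0.4893, -0.1674, 0.1295]
tool_rot: [-0.032, 0.999, -0.015, 0.016]
ft_force: [-0.2, -1.0, 0.4]
grip_width: 0.0868
```

```bash
python3 st.py .488 -.1665 .128
python3 - <<'E'
from rig import cams
import cv2
for n,(r,c) in dict(scene=(130,150)).items():
    i=cams.camera(n)['img'][r:r+150,c:c+190]
    cv2.imwrite(f'pics/{n}2.png',cv2.resize(i,None,fx=4,fy=4,interpolation=cv2.INTER_CUBIC)[:,:,::-1])
E
```

```text
t 4.9 P [ 0.4893 -0.1674  0.1295] yaw -176.25160162392646 zax [ 0.032  -0.0295 -0.9991] q6 -2.1673827527642993 F [-0.2 -1.   0.4] M [ 0.11 -0.13 -0.02] w 0.08683275740433372
tool delta mm [1.3 1.  1.4]
```

View pics/scene2.png

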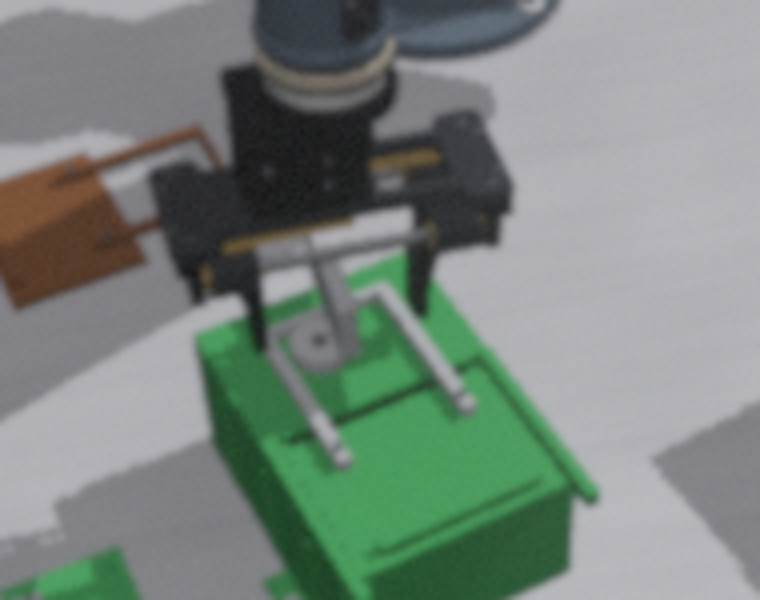

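The fingers are on either side of the bar. Now I close them.

{"fn": "play_rows", "kwargs": {
  "commands": [
    {"x": 1, "y": 1, "z": 0, "spin": 0},
    {"x": 0, "y": 0, "z": 0, "spin": 0},
    {"x": 0, "y": 0, "z": 0, "spin": 0},
    {"x": 0, "y": 0, "z": 0, "spin": 0},
    {"x": 0, "y": 0, "z": 0, "spin": 0},
    {"x": 0, "y": 0, "z": 0, "spin": 0}
  ],
  "grip": 0,
  "newtons": 35
}}

```text
time: 5.55
position: [0.4903, -0.1676, 0.1318]
tool_rot: [-0.033, 0.999, -0.017, 0.018]
ft_force: [-1.3, -0.1, 0.3]
grip_width: 0.047
```

```bash
python3 st.py .488 -.1665 .128
```

```text
t 5.55 P [ 0.4903 -0.1676  0.1318] yaw -176.23643879571168 zax [ 0.0376 -0.0329 -0.9988] q6 -2.1667642183012994 F [-1.3 -0.1  0.3] M [ 0.1  -0.1   0.01] w 0.04697421300536992
tool delta mm [2.4 1.4 3.6]
```

{"fn": "play_rows", "kwargs": {
  "commands": [
    {"x": 2, "y": 1, "z": 4, "spin": 0},
    {"x": 0, "y": 0, "z": 0, "spin": 0},
    {"x": 0, "y": 0, "z": 0, "spin": 0},
    {"x": 0, "y": 0, "z": 0, "spin": 0},
    {"x": 0, "y": 0, "z": 0, "spin": 0}
  ]
}}

```text
time: 6.05
position: [0.4879, -0.1659, 0.127]
tool_rot: [-0.032, 0.999, -0.016, 0.018]
ft_force: [0.9, 2.4, 1.8]
grip_width: 0.0121
```

```bash
python3 st.py .488 -.1665 .128
```

```text
t 6.05 P [ 0.4879 -0.1659  0.127 ] yaw -176.30203219182235 zax [ 0.0367 -0.0306 -0.9989] q6 -2.16739930644175 F [0.9 2.4 1.8] M [ 1.07 -0.35  0.09] w 0.01211874318982838
tool delta mm [-0.1 -0.6 -1. ]
```

Gripped at 12.1 mm with low forces. Next is the clockwise turn (+spin), starting gently.

{"fn": "play_rows", "kwargs": {
  "commands": [
    {"x": 0, "y": 0, "z": 0, "spin": 0.1},
    {"x": 0, "y": 0, "z": 0, "spin": 0.1},
    {"x": 0, "y": 0, "z": 0, "spin": 0.1}
  ]
}}

```text
time: 6.35
position: [0.488, -0.1658, 0.127]
tool_rot: [0.123, 0.992, -0.013, 0.02]
ft_force: [1.2, 1.3, 0.4]
grip_width: 0.0118
```

```bash
python3 st.py .488 -.1665 .128
```

```text
t 6.35 P [ 0.488  -0.1658  0.127 ] yaw 165.9048780007906 zax [ 0.0364 -0.0302 -0.9989] q6 -1.8571723906811664 F [1.2 1.3 0.4] M [ 0.49 -0.15  0.12] w 0.011778211844105536
tool delta mm [-0.2 -0.7 -1. ]
```

Works well, and the axis stays put. I'll carry on.

{"fn": "play_rows", "kwargs": {
  "commands": [
    {"x": 0, "y": 0, "z": 0, "spin": 0.1},
    {"x": 0, "y": 0, "z": 0, "spin": 0.1},
    {"x": 0, "y": 0, "z": 0, "spin": 0.1},
    {"x": 0, "y": 0, "z": 0, "spin": 0.1},
    {"x": 0, "y": 0, "z": 0, "spin": 0.1},
    {"x": 0, "y": 0, "z": 0, "spin": 0.1}
  ]
}}

```text
time: 6.95
position: [0.4881, -0.1657, 0.1269]
tool_rot: [0.42, 0.907, -0.007, 0.022]
ft_force: [2.0, 2.1, -0.5]
grip_width: 0.0117
```

```bash
python3 st.py .488 -.1665 .128
```

```text
t 6.95 P [ 0.4881 -0.1657  0.1269] yaw 130.25553738171507 zax [ 0.0348 -0.0305 -0.9989] q6 -1.2334015758425587 F [ 2.   2.1 -0.5] M [0.09 0.23 0.05] w 0.011714745671037472
tool delta mm [-0.6 -0.6 -1. ]
```

{"fn": "play_rows", "kwargs": {
  "commands": [
    {"x": 0, "y": 0, "z": 0, "spin": 0.1},
    {"x": 0, "y": 0, "z": 0, "spin": 0.1},
    {"x": 0, "y": 0, "z": 0, "spin": 0.1},
    {"x": 0, "y": 0, "z": 0, "spin": 0.06}
  ]
}}

```text
time: 7.35
position: [0.4881, -0.1657, 0.1269]
tool_rot: [0.58, 0.814, -0.004, 0.023]
ft_force: [2.2, 0.7, -0.5]
grip_width: 0.0118
```

```bash
python3 st.py .488 -.1665 .128
```

```text
t 7.35 P [ 0.4881 -0.1657  0.1269] yaw 109.00805670040187 zax [ 0.0327 -0.0321 -0.999 ] q6 -0.858724154468983 F [ 2.2  0.7 -0.5] M [-0.01  0.4   0.08] w 0.011782338357996847
tool delta mm [-0.7 -0.4 -1. ]
```

{"fn": "play_rows", "kwargs": {
  "commands": [
    {"x": 0, "y": 0, "z": 0, "spin": 0.05}
  ]
}}

```text
time: 7.45
position: [0.4881, -0.1657, 0.1269]
tool_rot: [0.601, 0.799, -0.003, 0.023]
ft_force: [2.6, 1.0, -1.3]
grip_width: 0.012
```

```bash
python3 st.py .488 -.1665 .128
```

```text
t 7.45 P [ 0.4881 -0.1657  0.1269] yaw 106.0910737553941 zax [ 0.032  -0.0325 -0.999 ] q6 -0.8066557804923106 F [ 2.6  1.  -1.3] M [-0.05  0.36  0.09] w 0.011964072344500233
tool delta mm [-0.7 -0.3 -1.1]
```

{"fn": "play_rows", "kwargs": {
  "commands": [
    {"x": 0, "y": 0, "z": 0, "spin": 0.05}
  ]
}}

```text
time: 7.55
position: [0.4881, -0.1657, 0.1269]
tool_rot: [0.62, 0.784, -0.003, 0.023]
ft_force: [1.8, 2.0, -0.3]
grip_width: 0.0119
```

```bash
python3 st.py .488 -.1665 .128
```

```text
t 7.55 P [ 0.4881 -0.1657  0.1269] yaw 103.26479140170824 zax [ 0.0312 -0.0331 -0.999 ] q6 -0.7559183502995693 F [ 1.8  2.  -0.3] M [0.13 0.2  0.66] w 0.011869251366946361
tool delta mm [-0.8 -0.3 -1.1]
```

The moment about z jumped from 0.09 to 0.66 N m, so the stop is being felt. One more nudge to confirm.

{"fn": "play_rows", "kwargs": {
  "commands": [
    {"x": 0, "y": 0, "z": 0, "spin": 0.04},
    {"x": 0, "y": 0, "z": 0, "spin": 0.02}
  ]
}}

```text
time: 7.75
position: [0.488, -0.1655, 0.1269]
tool_rot: [0.641, 0.767, -0.004, 0.022]
ft_force: [1.5, 1.0, 0.6]
grip_width: 0.0128
```

```bash
python3 st.py .488 -.1665 .128
python3 - <<'E'
from rig import cams
import cv2
for n,(r,c) in dict(scene=(130,150)).items():
    i=cams.camera(n)['img'][r:r+150,c:c+190]
    cv2.imwrite(f'pics/{n}3.png',cv2.resize(i,None,fx=4,fy=4,interpolation=cv2.INTER_CUBIC)[:,:,::-1])
E
```

```text
t 7.75 P [ 0.488  -0.1655  0.1269] yaw 100.14648307172604 zax [ 0.0297 -0.0344 -0.999 ] q6 -0.6978921665640908 F [1.5 1.  0.6] M [0.12 0.12 0.78] w 0.01275038530588314
tool delta mm [-1.1 -0.2 -1.1]
```

View pics/scene3.png

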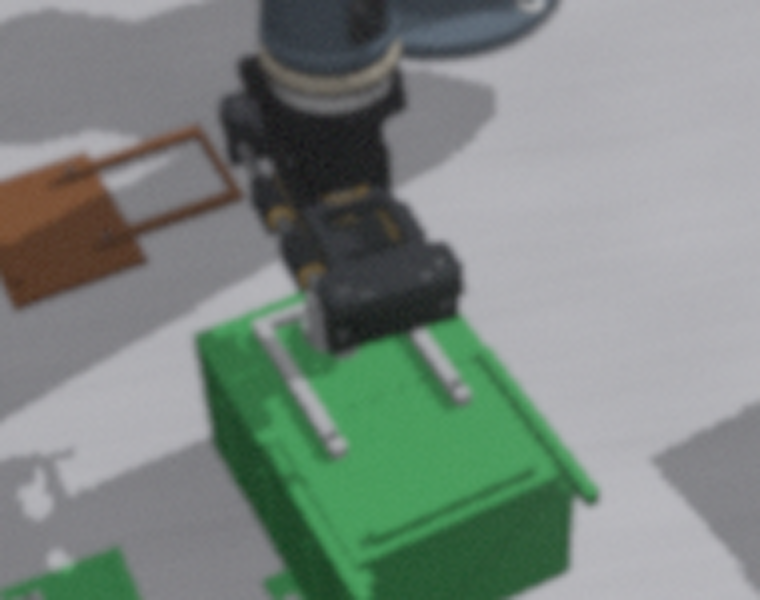

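The gap is closed (only a faint seam near (380,395)), and the fingers have started to yield against the stop. Now I let go and lift straight up.

{"fn": "play_rows", "kwargs": {
  "commands": [
    {"x": 0, "y": 0, "z": 0, "spin": 0},
    {"x": 0, "y": 0, "z": 0, "spin": 0},
    {"x": 0, "y": 0, "z": 0, "spin": 0},
    {"x": 0, "y": 0, "z": 0, "spin": 0},
    {"x": 0, "y": 0, "z": 0, "spin": 0},
    {"x": 0, "y": 0, "z": 0, "spin": 0}
  ],
  "grip": 0.7
}}

```text
time: 8.4
position: [0.4885, -0.1665, 0.1271]
tool_rot: [0.644, 0.765, -0.003, 0.023]
ft_force: [0.0, -0.7, -0.6]
grip_width: 0.0526
```

```bash
python3 st.py
```

```text
t 8.4 P [ 0.4885 -0.1665  0.1271] yaw 99.798519553523 zax [ 0.032  -0.0349 -0.9989] q6 -0.6944746962479612 F [ 0.  -0.7 -0.6] M [ 0.01 -0.11  0.04] w 0.05263611892059052
```

Lift, then move clear of both camera views (towards -y).

{"fn": "play_rows", "kwargs": {
  "commands": [
    {"x": 0, "y": 0, "z": -25, "spin": 0},
    {"x": 0, "y": 0, "z": -35, "spin": 0},
    {"x": 0, "y": 0, "z": -45, "spin": 0},
    {"x": -45, "y": 0, "z": -10, "spin": 0},
    {"x": -45, "y": 0, "z": -5, "spin": 0},
    {"x": -45, "y": 0, "z": 0, "spin": 0},
    {"x": -45, "y": 0, "z": 0, "spin": 0},
    {"x": -45, "y": 0, "z": 0, "spin": 0}
  ]
}}

```text
time: 9.2
position: [0.5223, -0.3837, 0.2606]
tool_rot: [0.641, 0.767, -0.003, 0.021]
ft_force: [0.8, -0.4, 1.0]
grip_width: 0.0606
```

{"fn": "play_rows", "kwargs": {
  "commands": [
    {"x": -45, "y": -10, "z": 0, "spin": 0},
    {"x": -45, "y": -10, "z": 0, "spin": 0},
    {"x": -45, "y": -10, "z": 0, "spin": 0},
    {"x": 0, "y": 0, "z": 0, "spin": 0}
  ]
}}

```text
time: 9.6
position: [0.5154, -0.5338, 0.2636]
tool_rot: [0.643, 0.766, -0.004, 0.023]
ft_force: [-0.4, -0.6, -0.8]
grip_width: 0.0609
```

```bash
python3 st.py
python3 - <<'E'
from rig import cams
import cv2,pickle
for n,(r,c) in dict(scene=(160,170),top=(120,260)).items():
    p=cams.camera(n);pickle.dump(p,open(n+'4.pkl','wb'));
    cv2.imwrite(f'pics/{n}4f.png',p['img'][:,:,::-1])
    i=p['img'][r:r+150,c:c+150]
    cv2.imwrite(f'pics/{n}4.png',cv2.resize(i,None,fx=4,fy=4,interpolation=cv2.INTER_CUBIC)[:,:,::-1])
E
```

```text
t 9.6 P [ 0.5154 -0.5338  0.2636] yaw 99.93724372047377 zax [ 0.0303 -0.0353 -0.9989] q6 -1.129606745701136 F [-0.4 -0.6 -0.8] M [ 0.01 -0.07 -0.05] w 0.060886214685140626
```

View pics/scene4.png

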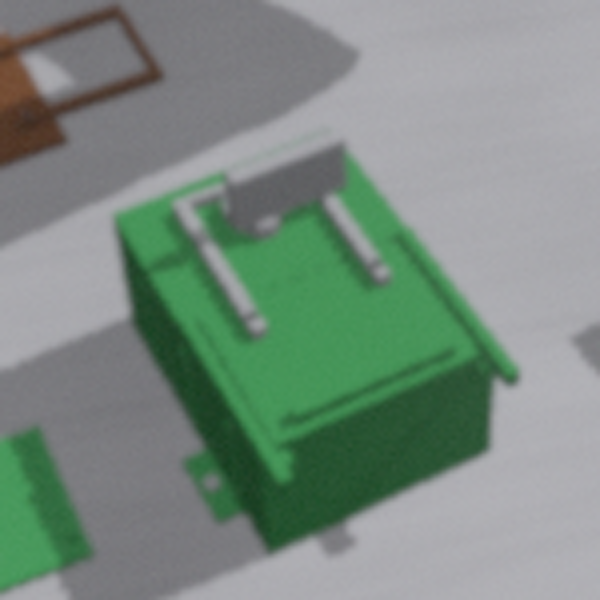

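View pics/top4.png

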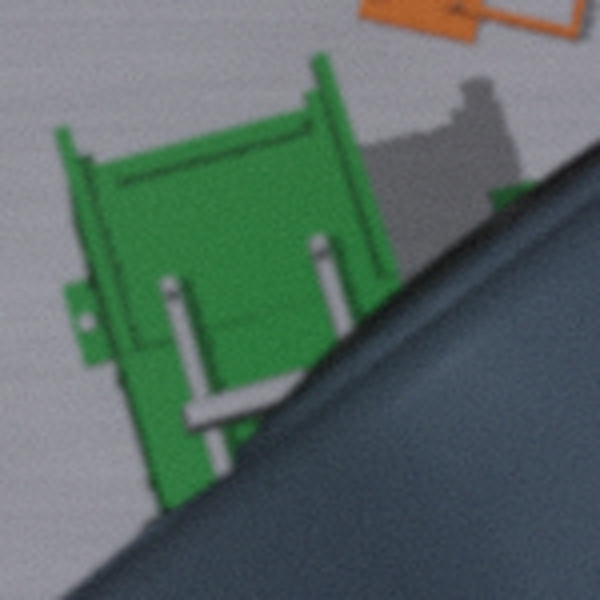

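View pics/top4f.png

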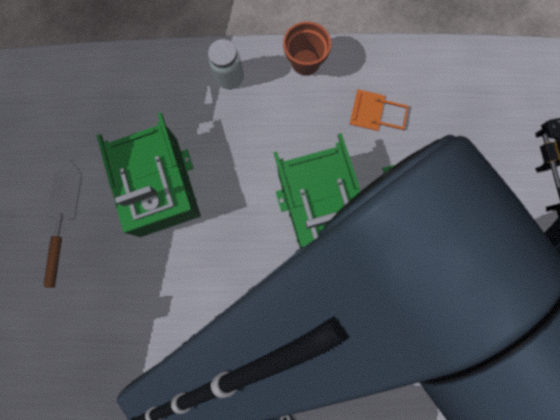

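The door is shut and the lever lies across, parallel to the seam. The other caddy's lever (135,195) hasn't changed. A quick check of the angle before handing in.

Run:
```python
import pickle,numpy as np,cv2
from geo import *
q=pickle.load(open('scene4.pkl','rb'));p=pickle.load(open('top4.pkl','rb'))
s=lambda x,y:(170+x/4-.4,160+y/4-.4);t=lambda x,y:(260+x/4-.4,120+y/4-.4)
for n,P,f,A,B in(('bar scene',q,s,(227,181),(342,146)),('bar top lower edge',p,t,(190,425),(275,404)),):
    d=atz(P,f(*B),.16)-atz(P,f(*A),.16);print(n,np.degrees(np.arctan2(d[1],d[0])),np.linalg.norm(d))
for n,P,f,A,B in(('rear edge scene',q,s,(290,422),(455,350)),('rear edge top',p,t,(120,183),(312,128)),('seam top',p,t,(140,350),(320,303))):
    d=atz(P,f(*B),.106)-atz(P,f(*A),.106);print(n,np.degrees(np.arctan2(d[1],d[0])))
o=pickle.load(open('top0.pkl','rb'))['img'][100:240,90:205].astype(int);print('spare diff',np.abs(o-p['img'][100:240,90:205]).mean())
```

```text
bar scene 99.4385551636807 0.07100364822804091
bar top lower edge -76.83500674102613 0.04211398274520349
rear edge scene 104.60953035499185
rear edge top -74.37895954352227
seam top -75.98466325158991
spare diff 15.352712215320912
```

Run:
```python
import pickle,numpy as np,cv2
g=lambda n:cv2.GaussianBlur(pickle.load(open(n,'rb'))['img'],(0,0),1.5).astype(int)
a,b=g('top0.pkl'),g('top4.pkl')
for s in((slice(100,240),slice(90,205)),(slice(20,110),slice(190,340))):
    d=np.abs(a[s]-b[s]);print(d.mean(),d.max(),(b[s]-a[s]).mean())
from rig import robot
print(robot.get_obs()['time']);robot.hand_in()
```

```text
15.321801242236026 28 15.321801242236026
20.461827160493826 29 20.461827160493826
9.7
the job is handed in; nothing more can be done
```

The open caddy's cam lever is now fully home at its stop and its door is shut. I handed the job in at 9.7 s with the gripper open and clear of everything.

I pinched the lever at its axis and turned it about 1.4 rad clockwise. At the stop the moment about the vertical rose from 0.09 to 0.66 N m, and to 0.78 N m on a further nudge. I then let go and lifted away.

**Door:** the camera pictures show the dark gap gone and only a faint seam left.

**Lever angle:** the two views disagree slightly. The top view puts the bar at about 103° and the scene view at about 99°. The caddy's cross direction measures about 104–106°. The scene figure comes from a short, coarse edge, so I relied on the stop I felt. Neither view puts the bar short of locked.

**Other caddy:** I didn't touch it, and its lever looks unchanged in the picture. The before-and-after pictures of it differ by an evenly brighter tone. An area away from the caddies shows the same change, so I put that down to lighting.

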